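# Lock the bayonet cap of a shower filter

## Robot

A 6-joint arm with a two-finger parallel gripper is mounted at the origin on the work surface. World frame = base frame: x ahead of the robot, y to its left, z up, the work surface at z = 0. Lengths are in m, angles in rad, forces in N, time in s.
With the tool pointing down it reaches from about 0.3 to 0.85 m from the base axis. Payload 5.4 kg.
Tool frame: the origin (TCP) lies midway between the tips of the shut fingers; the grasp point (between the pads) lies arm.tcp_to_grasp behind it (arm.tcp_to_grasp is the distance from the TCP to the grasp point, in m); x points along the fingers, z is the direction in which the jaws open and shut, and the axes are right-handed (so a half turn about x gives the same grasp; the last joint's range is limited). The gripper opens to 85 mm and grips with 20 to 120 N. Pads are 22 mm wide; open, the fingers measure 114 mm over their backs; the gripper's body (76 mm by 85 mm) begins 54 mm behind the grasp point. The pads swing forward as they close: fully open they stand 13 mm farther back than shut.
Start: joints at [0.936, 0.158, 1.597, -0, 1.386, -0.21], TCP at [0.237, 0.524, 0.231] pointing down, gripper open.
Joint ranges: [-2.91, 2.91], [-0.94, 2.29], [0.18, 2.7], [-1.29, 4.43], [0.17, 2.64], [-3, 3]. Speed limits (rad/s): [2.57, 2.57, 3.14, 3.14, 3.14, 3.14].

## Interface

Orientations are given as a unit quaternion [x, y, z, w].
In Python, from bench import arm gives the robot as it stands.
- The arm moves only by the tool jog_arm, never from a script. Its argument "motion" is a list of rows, each an object with "travel": the shift along the tool's x, y, z in m, a list of three; "angular": the turn, a rotation vector about the tool's x, y, z in rad, a list of three. In form: [{"travel": [dx, dy, dz], "angular": [ax, ay, az]}, ...]. A call has 1 to 20 rows; each row is the pose to reach, as a shift and turn from the pose measured when the call began, along the tool's axes at that moment; what a row does not reach only later rows make up. A row lasts 1/12 s, in which the tool goes at most 41.7 mm and 7.16 degrees, less where a joint would pass 70% of its speed; a pose out of reach is approached as far as the arm can. A call with a gripper value outside its range is refused whole. "fingers" is the opening, from -1 (shut) to 1 (fully open), set as the call begins (left out, the last holds). The fingers move at their own pace and stop on an object; "grip_force" is the grip in N (left out, the last holds). Time passes only in rows, so rows that repeat a pose let the fingers close. It gives the time, the measured TCP pose, the force and the opening at its end, in the units of the state.
- arm.get_obs(): the state, without advancing time (a new reading comes with each control period).
- arm.read_camera(name): name is "side" or "top" or "wrist"; returns (picture, depth): 400x640x3 uint8, red, green, blue; 400x640 float32, m along the optical axis (not along the pixel's ray), 0 where there is no reading.
- arm.camera_model(name): a dict with "fx", "fy", "cx", "cy" (pixels), "R" (3x3) and "t" (3): a world point X has camera coordinates R X + t; the wrist camera has in their place "mount" (4x4, takes a point from camera to tool coordinates, whose origin is the TCP and whose axes are the tool frame's). Camera axes: x right, y down, z forward; pixel columns grow to the right and rows downward; lengths in m; the calibration is good to about 2 mm. A picture is of the moment at which its call begins: read the wrist's pose just before it. camera_model takes no time and is no camera call.
- arm.job_done(): hands the job in, once; it reports no verdict.
The state is a dict: "clock": time; "q": joint angles; "joint_vel": joint speeds; "joint_torque": joint torques, N m; "tcp_pos": TCP position; "tool_rot": TCP orientation; "contact_force": force on the tool from outside, world axes, zero at the start; "ft_torque": the same for the moment, N m; "gripper_width": finger opening in m.
Only numpy, scipy, OpenCV 4.12 (cv2) and the standard library are available. Lean on these libraries where they do the work, as an engineer would, in place of code of your own. Each camera call takes 0.05 s, during which the arm holds its last target.

## Task

Put the grey cap back on the chrome shower-filter housing: lower it with its two lugs through the two slots of the mouth, push it down gently against the spring, turn it about a quarter turn clockwise (seen from above) until you feel it come up against the stop, without forcing it, then let go so that it springs up and is locked. Leave the toiletries around it where they are.

Things in the scene. Friction and masses are not known exactly. Their poses are not given: they have to be found in the camera images.
- cap_center (a point): Loose grey plastic cap, 160 g, 50 mm tall, upright on the ledge; the point is its centre, 25 mm above its underside; z up its axis. Disc 52 mm across, 20 mm high, foot bevelled; on it a square grip 34 x 34 mm, 30 mm high, sides along x and y. Two lugs 10 mm wide, 5 mm high stick out at the disc's foot to +x and -x, to 35 mm from the axis. A half turn about z gives the same cap.
- cap: The same cap with its origin at the centre of its underside; axes as cap_center. Locked, its underside is 10 mm below the housing's rim and it is turned 64 to 92 degrees clockwise from the slots.
- mouth (a point): Centre of the mouth of the fixed chrome housing, on its upright axis, level with its rim; z up. Round opening 56 mm across in a lip 8 mm thick, with two slots 14 mm wide at +x and -x for the lugs, reaching 38 mm from the axis.
- housing: The same housing, origin on its axis at the ledge, 64 mm below the rim; axes as mouth. Round pot 88 mm across on a 110 mm square foot, a pipe stub to +y and -y (to 74 mm from the axis, 43 mm high). Contacts of cap and housing (spring too) must never add up to over 30 N: pressing on when bottomed, twisting on at the stop or pulling up once locked does that.
- plate_top (a point): Centre of the top of the white sprung, damped plate in the mouth, which moves straight down; z up. Free, it is 2 mm below the rim; it takes 2.5 N at first and 0.5 N more per mm, and bottoms 18 mm below the rim. The cap's underside must push it to 13.5 to 17 mm below the rim (about 9 N) so that the lugs clear the lip and can turn, clockwise from above only.
- slot (a point): Middle of the slot at the housing's +x, level with the rim, 33 mm from the axis. From the slots the lugs turn freely (up to 0.2 N m) to a hard stop 64 to 92 degrees on; where differs from housing to housing and cannot be seen. At the stop the lip has pockets 3 mm deep: let go there and the spring lifts the cap into them, locked; over 5 degrees short of it, it stays 3 mm lower, not locked.
- shampoo: White round bottle, 68 mm diameter, 165 mm tall, origin at its underside; to be left alone.
- soap: Dull pink round soap, 64 mm diameter, 26 mm high, origin at its underside; to be left alone.
- tumbler: White tumbler, 70 mm diameter, 90 mm tall, origin at its underside; to be left alone.
- nailbrush: Wooden nailbrush lying bristles down, 100 x 40 mm, 29 mm high, origin at its underside; to be left alone.

How it is judged:
On the way:
1. the cap is pushed down in the mouth until its lugs are below the lip (z of cap in the frame of housing below 0.052 m and horizontal distance between cap and housing below 0.005 m), for 0.1 s.
At the end, for the whole second after the job is handed in: The cap is in the mouth, within 4 mm of the axis and upright within 0.08 rad, turned more than 1.0 rad from the slots, its underside risen to 8 to 11.7 mm below the rim (10 mm: lugs in the pockets), and at rest (horizontal distance between cap and housing below 0.004 m and z of cap in the frame of housing between 0.0523 and 0.056 m and angle between the x axis of cap and the x axis of housing, either way round above 1 rad and angle between cap's own z axis and vertical below 0.08 rad and linear speed of cap below 0.01 m/s); the robot touches nothing.
It fails at once if the cap is forced: pressed, twisted or pulled against the housing with more than 30 N in all (contact force between cap and housing above 30 N).
It fails at once if the shampoo bottle is moved more than 30 mm (distance of shampoo from where it was at the start of the episode above 0.03 m).
It fails at once if the soap is moved more than 30 mm (distance of soap from where it was at the start of the episode above 0.03 m).
It fails at once if the tumbler is moved more than 30 mm (distance of tumbler from where it was at the start of the episode above 0.03 m).
It fails at once if the nailbrush is moved more than 30 mm (distance of nailbrush from where it was at the start of the episode above 0.03 m).
It also fails if it takes over 72 s, if anything falls off the work surface, if the arm or the gripper's body presses on something with over 40 N, if the wrist force passes 120 N, or if a joint passes its speed limit or range.

## Working session

There is one attempt and no reset: what is moved stays moved. The work goes in short steps, Python scripts to look and compute and a tool call to move; the robot and the scene stay as the last step left them, time stands still between calls to the robot, and variables do not carry over. Pictures are saved under pics/ and viewed, and the job is handed in when it is done.

Besides the shell and the picture viewer there is one more tool, called as name(argument=value, ...), one argument or row to a line, values as JSON. jog_arm: Moves the arm, as the interface text tells. Its arguments: {"type":"object","properties":{"motion":{"type":"array","items":{"type":"object","properties":{"travel":{"type":"array","items":{"type":"number"}},"angular":{"type":"array","items":{"type":"number"}}}}},"fingers":{"type":"number"},"grip_force":{"type":"number"}},"required":["motion"]}

```bash
ls; mkdir -p pics; python3 - <<'E'
from bench import arm
import cv2,numpy as np
o=arm.get_obs();print(o); print(arm.tcp_to_grasp)
for n in ["side","top","wrist"]:
    p,d=arm.read_camera(n);cv2.imwrite(f"pics/{n}0.png",p[:,:,::-1]);np.savez(f"{n}0.npz",p=p,d=d)
    print(n,arm.camera_model(n))
E
```

```text
pics
{'clock': 0.0, 'q': array([ 9.35906860e-01,  1.59063988e-01,  1.59824006e+00, -1.00777547e-05,
        1.38622053e+00, -2.10119801e-01]), 'joint_vel': array([-0.00113513, -0.00028105,  0.00049365,  0.00099087, -0.00062378,
       -0.00041806]), 'joint_torque': array([ 9.87381100e-04, -3.96017647e+01, -3.31423652e+01, -2.64818073e-04,
        8.81863525e-03, -4.44990656e-05]), 'tcp_pos': array([0.23662611, 0.52338472, 0.2303046 ]), 'tool_rot': array([-0.38361574,  0.59479805,  0.38312426,  0.59352342]), 'contact_force': array([ 0.45306194, -0.89895678, -0.58834825]), 'ft_torque': array([ 0.06290846,  0.02693493, -0.01549438]), 'gripper_width': 0.08535811050537628}
0.0187
side {'fx': 364.3256363906967, 'fy': 364.3256363906967, 'cx': 310.7549929303204, 'cy': 199.4539381713683, 'R': array([[ 0.8949704 , -0.4459348 , -0.01304382],
       [-0.30392104, -0.58803013, -0.74956825],
       [ 0.32658841,  0.67480569, -0.66179853]]), 't': array([-0.48148453,  0.25662175,  0.72781097])}
top {'fx': 366.2011697604304, 'fy': 366.2011697604304, 'cx': 317.6090628444657, 'cy': 204.5867325646449, 'R': array([[ 0.02926474, -0.99943202,  0.01670974],
       [-0.99515586, -0.03070099, -0.09339309],
       [ 0.09385305, -0.01389567, -0.99548908]]), 't': array([0.02250513, 0.58535677, 1.00485759])}
wrist {'fx': 339.7615157822359, 'fy': 339.7615157822359, 'cx': 313.6847951363898, 'cy': 203.00977886869325, 'mount': array([[ 8.85650571e-04, -2.78207353e-01,  9.60520632e-01,
        -1.41973406e-01],
       [-6.93046850e-04, -9.60520949e-01, -2.78206806e-01,
         6.99285296e-02],
       [ 9.99999368e-01, -4.19291782e-04, -1.04349666e-03,
         3.47473634e-04],
       [ 0.00000000e+00,  0.00000000e+00,  0.00000000e+00,
         1.00000000e+00]])}
```

View pics/side0.png

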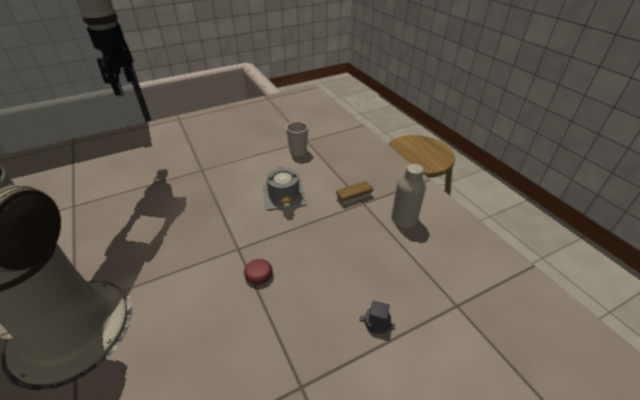

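View pics/top0.png

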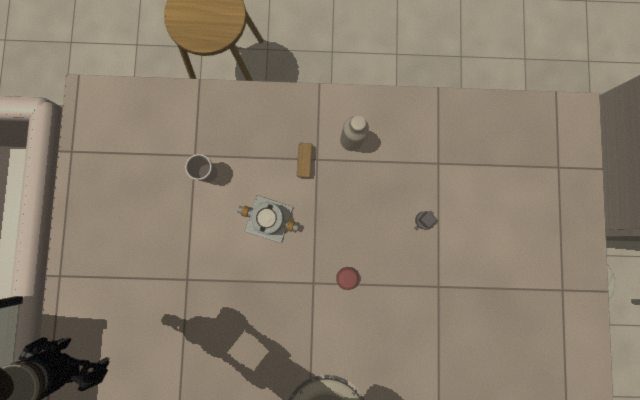

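View pics/wrist0.png

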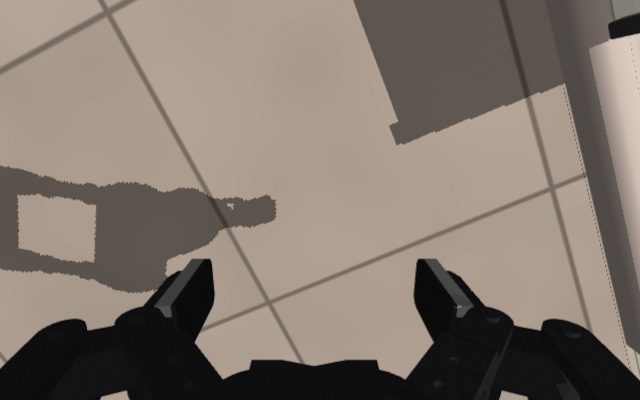

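The top view shows the housing at about (267,218) and the cap at about (426,220). The nailbrush is at (305,160), shampoo at (355,130), tumbler at (199,167) and soap at (347,278). I'll zoom in and deproject these.

```bash
cat > h.py <<'E'
import numpy as np,cv2
from scipy.spatial.transform import Rotation as Ro
from bench import arm
def cloud(n,d,pose=None):
    m=arm.camera_model(n);v,u=np.mgrid[:400,:640]
    P=np.stack([(u-m['cx'])/m['fx']*d,(v-m['cy'])/m['fy']*d,d],-1)
    if n=="wrist":
        M=m['mount'];P=P@M[:3,:3].T+M[:3,3]
        return P@Ro.from_quat(pose['tool_rot']).as_matrix().T+pose['tcp_pos']
    return (P-m['t'])@m['R']
E
python3 - <<'E'
from h import *
z=np.load("top0.npz");p,d=z['p'],z['d'];P=cloud("top",d)
for n,(u,v) in dict(mouth=(267,218),cap=(426,220),brush=(305,160),sh=(358,123),tum=(199,167),soap=(347,278),ledge=(380,220)).items(): print(n,P[v,u].round(4))
a=cv2.resize(p[170:260,225:315],None,fx=4,fy=4,interpolation=cv2.INTER_CUBIC)
b=cv2.resize(p[175:265,380:470],None,fx=4,fy=4,interpolation=cv2.INTER_CUBIC)
cv2.imwrite("pics/z1.png",np.hstack([a,b])[:,:,::-1])
for lo,hi,nm,(r0,r1,c0,c1) in [(.04,.06,'cap grip',(190,250,395,460)),(.01,.06,'cap all',(190,250,395,460)),(.055,.075,'rim',(180,260,225,315)),]:
    Q=P[r0:r1,c0:c1].reshape(-1,3);Q=Q[(Q[:,2]>lo)&(Q[:,2]<hi)]
    print(nm,len(Q),Q.mean(0).round(4),Q.min(0).round(4),Q.max(0).round(4))
E
```

```text
mouth [0.5405 0.1765 0.0618]
cap [ 0.5488 -0.2597  0.05  ]
brush [0.7103 0.0797 0.0298]
sh [ 0.7789 -0.0527  0.1657]
tum [0.6835 0.3833 0.013 ]
soap [ 0.3829 -0.0472  0.0281]
ledge [ 0.5476 -0.1411  0.0038]
cap grip 163 [ 0.551  -0.2648  0.0498] [ 0.5297 -0.2867  0.0404] [ 0.5739 -0.2434  0.0554]
cap all 279 [ 0.5504 -0.2604  0.0384] [ 0.5276 -0.289   0.0103] [ 0.5764 -0.2413  0.0554]
rim 738 [0.5417 0.1791 0.0636] [0.4995 0.1357 0.0558] [0.5839 0.2225 0.0697]
```

View pics/z1.png

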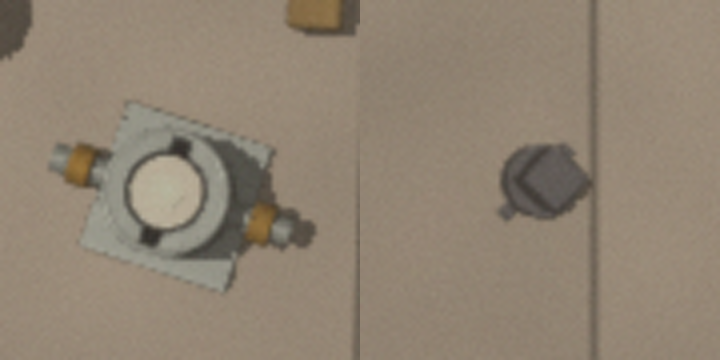

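```bash
cat >> h.py <<'E'
def down(phi):
    # tool x = -Z world, tool z = jaw dir at yaw phi
    x=np.array([0,0,-1.]);z=np.array([np.cos(phi),np.sin(phi),0]);return np.stack([x,np.cross(z,x),z],1)
def rel(pos,phi,o=None):
    o=o or arm.get_obs();R0=Ro.from_quat(o['tool_rot'])
    print("phi now",np.degrees(yaw(o)).round(2),"travel",R0.inv().apply(np.array(pos)-o['tcp_pos']).round(4),"angular",(R0.inv()*Ro.from_matrix(down(phi))).as_rotvec().round(4))
def yaw(o):
    z=Ro.from_quat(o['tool_rot']).as_matrix()[:,2];return np.arctan2(z[1],z[0])
E
python3 - <<'E'
from h import *
o=arm.get_obs();print(Ro.from_quat(o['tool_rot']).as_matrix().round(3)); ph=np.degrees(yaw(o));print(ph, np.degrees(o['q'][[0,5]]))
rel([.549,-.262,.2],np.radians(135-180))
rel([.549,-.262,.2],np.radians(45))
rel([.549,-.262,.2],np.radians(135))
E
```

```text
[[-0.001 -0.911  0.412]
 [-0.001  0.412  0.911]
 [-1.     0.    -0.001]]
65.66099384922705 [ 53.62454534 -12.03636466]
phi now 65.66 travel [ 0.0312 -0.6083 -0.587 ] angular [ 1.9314e+00 -1.2000e-03  1.1000e-03]
phi now 65.66 travel [ 0.0312 -0.6083 -0.587 ] angular [ 0.3606 -0.0014 -0.    ]
phi now 65.66 travel [ 0.0312 -0.6083 -0.587 ] angular [-1.2102e+00 -1.0000e-03 -1.1000e-03]
```

```bash
python3 - <<'E'
from h import *
rel([.5415,.179,.22],np.radians(72))
E
```

```text
phi now 65.66 travel [ 0.0107 -0.4197 -0.1883] angular [-0.1106 -0.0014 -0.0004]
```

jog_arm(
  motion=[
    {"travel":[0.003,-0.1,-0.045],"angular":[-0.03,0,0]},
    {"travel":[0.005,-0.2,-0.09],"angular":[-0.05,0,0]},
    {"travel":[0.0107,-0.4197,-0.1883],"angular":[-0.11,-0.0014,0]},
    {"travel":[0.0107,-0.4197,-0.1883],"angular":[-0.11,-0.0014,0]},
    {"travel":[0.0107,-0.4197,-0.1883],"angular":[-0.11,-0.0014,0]},
    {"travel":[0.0107,-0.4197,-0.1883],"angular":[-0.11,-0.0014,0]},
    {"travel":[0.0107,-0.4197,-0.1883],"angular":[-0.11,-0.0014,0]},
    {"travel":[0.0107,-0.4197,-0.1883],"angular":[-0.11,-0.0014,0]},
    {"travel":[0.0107,-0.4197,-0.1883],"angular":[-0.11,-0.0014,0]},
    {"travel":[0.0107,-0.4197,-0.1883],"angular":[-0.11,-0.0014,0]},
    {"travel":[0.0107,-0.4197,-0.1883],"angular":[-0.11,-0.0014,0]},
    {"travel":[0.0107,-0.4197,-0.1883],"angular":[-0.11,-0.0014,0]},
    {"travel":[0.0107,-0.4197,-0.1883],"angular":[-0.11,-0.0014,0]},
    {"travel":[0.0107,-0.4197,-0.1883],"angular":[-0.11,-0.0014,0]},
    {"travel":[0.0107,-0.4197,-0.1883],"angular":[-0.11,-0.0014,0]},
    {"travel":[0.0107,-0.4197,-0.1883],"angular":[-0.11,-0.0014,0]},
    {"travel":[0.0107,-0.4197,-0.1883],"angular":[-0.11,-0.0014,0]},
  ],
)

```text
clock: 1.57
tcp_pos: [0.5408, 0.1801, 0.2201]
tool_rot: [-0.416, 0.572, 0.416, 0.572]
contact_force: [-0.9, 0.1, -1.2]
gripper_width: 0.0852
```

```bash
python3 - <<'E'
from h import *
o=arm.get_obs();print(o['clock'],o['tcp_pos'],np.degrees(yaw(o)),abs(o['joint_vel']).max())
p,d=arm.read_camera("wrist");cv2.imwrite("pics/w1.png",p[:,:,::-1]);np.savez("w1.npz",p=p,d=d,**o)
E
```

```text
1.5667 [0.54076406 0.18013144 0.22007983] 72.07659227469776 0.003503490835067435
```

View pics/w1.png

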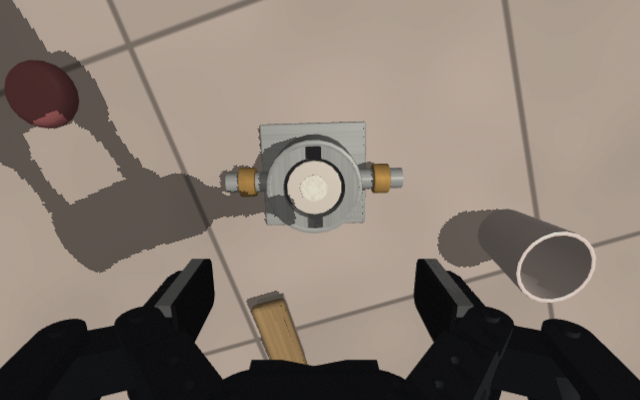

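The housing mouth is centred at about (314,187), with slots at (313,153) and (315,221). The wrist view is almost aligned with the slots. Next I'll fit the rim and slots.

```bash
python3 - <<'E'
from h import *
from scipy.optimize import least_squares
z=np.load("w1.npz");o={k:z[k] for k in z.files};P=cloud("wrist",z['d'],o)
c=np.array([.5415,.179])
r=np.hypot(*(P[...,:2]-c).transpose(2,0,1))
m=(r<.06)&(abs(P[...,2]-.064)<.008)
print("rim z",np.median(P[m][:,2]))
mk=(m*255).astype(np.uint8)
# project pixels onto plane z=rim for colour orthophoto, 0.25mm/px
M=arm.camera_model("wrist");T=M['mount'];Rw=Ro.from_quat(o['tool_rot']).as_matrix()
def ortho(p,c,zz,half=.06,s=.0002):
    n=int(2*half/s);j,i=np.mgrid[:n,:n]
    X=np.stack([c[0]-half+i*s,c[1]-half+j*s,np.full(i.shape,zz)],-1)
    t=(X-o['tcp_pos'])@Rw; k=(t-T[:3,3])@T[:3,:3]
    u=k[...,0]/k[...,2]*M['fx']+M['cx'];v=k[...,1]/k[...,2]*M['fy']+M['cy']
    return cv2.remap(p,u.astype(np.float32),v.astype(np.float32),cv2.INTER_LINEAR)
im=ortho(z['p'],c,.064);cv2.imwrite("pics/o1.png",im[:,:,::-1])
# plate-> white circle at z .062
# outer rim circle fit via boundary of mask (depth) 
th=np.arange(0,2*np.pi,.02)
Q=P[m];
# boundary: per-angle max r
def bnd(c):
    a=np.arctan2(Q[:,1]-c[1],Q[:,0]-c[0]);rr=np.hypot(*(Q[:,:2]-c).T);out=[]
    for t in th-np.pi:
        s=abs((a-t+np.pi)%(2*np.pi)-np.pi)<.03
        if s.sum()>3: k=np.argmax(rr*s);out.append(Q[k,:2])
    return np.array(out)
B=bnd(c);f=least_squares(lambda x:np.hypot(B[:,0]-x[0],B[:,1]-x[1])-x[2],[*c,.044],loss='soft_l1',f_scale=.001);print("outer fit",f.x,np.abs(f.fun).mean())
g=im.max(2);
E
```

```text
rim z 0.062922956506547
outer fit [0.54331194 0.17921788 0.04339331] 0.0001901831857031174
```

View pics/o1.png

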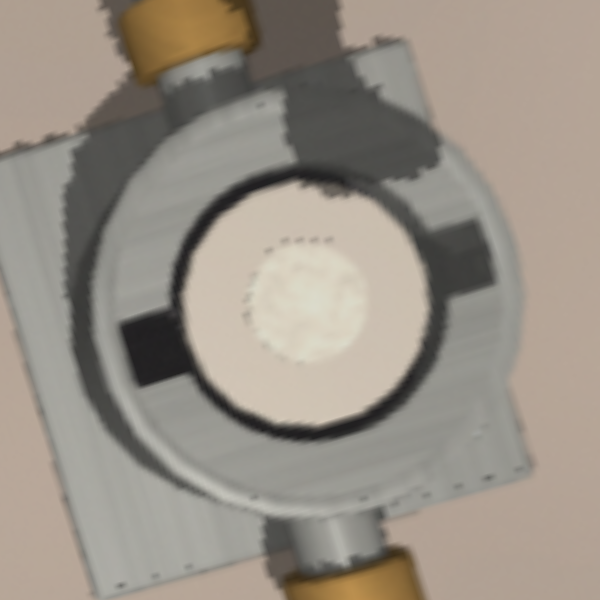

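```bash
python3 - <<'E'
from h import *
rel([.549,-.262,.206],np.radians(45))
E
```

```text
phi now 72.06 travel [ 0.014  -0.1438 -0.418 ] angular [ 4.723e-01  0.000e+00 -3.000e-04]
```

jog_arm(
  motion=[
    {"travel":[0.0,-0.03,-0.087],"angular":[0.1,0,0]},
    {"travel":[0.014,-0.1438,-0.418],"angular":[0.472,0,0]},
    {"travel":[0.014,-0.1438,-0.418],"angular":[0.472,0,0]},
    {"travel":[0.014,-0.1438,-0.418],"angular":[0.472,0,0]},
    {"travel":[0.014,-0.1438,-0.418],"angular":[0.472,0,0]},
    {"travel":[0.014,-0.1438,-0.418],"angular":[0.472,0,0]},
    {"travel":[0.014,-0.1438,-0.418],"angular":[0.472,0,0]},
    {"travel":[0.014,-0.1438,-0.418],"angular":[0.472,0,0]},
    {"travel":[0.014,-0.1438,-0.418],"angular":[0.472,0,0]},
    {"travel":[0.014,-0.1438,-0.418],"angular":[0.472,0,0]},
    {"travel":[0.014,-0.1438,-0.418],"angular":[0.472,0,0]},
    {"travel":[0.014,-0.1438,-0.418],"angular":[0.472,0,0]},
    {"travel":[0.014,-0.1438,-0.418],"angular":[0.472,0,0]},
    {"travel":[0.014,-0.1438,-0.418],"angular":[0.472,0,0]},
    {"travel":[0.014,-0.1438,-0.418],"angular":[0.472,0,0]},
    {"travel":[0.014,-0.1438,-0.418],"angular":[0.472,0,0]},
  ],
)

```text
clock: 2.95
tcp_pos: [0.5493, -0.2604, 0.2062]
tool_rot: [-0.271, 0.653, 0.272, 0.653]
contact_force: [-0.0, 0.3, -0.4]
gripper_width: 0.0854
```

```bash
cat >> h.py <<'E'
def ortho(p,o,c,zz,half=.06,s=.0002):
    M=arm.camera_model("wrist");T=M['mount'];Rw=Ro.from_quat(o['tool_rot']).as_matrix()
    n=int(2*half/s);j,i=np.mgrid[:n,:n]
    X=np.stack([c[0]-half+i*s,c[1]-half+j*s,np.full(i.shape,zz)],-1)
    t=(X-o['tcp_pos'])@Rw; k=(t-T[:3,3])@T[:3,:3]
    u=k[...,0]/k[...,2]*M['fx']+M['cx'];v=k[...,1]/k[...,2]*M['fy']+M['cy']
    return cv2.remap(p,u.astype(np.float32),v.astype(np.float32),cv2.INTER_LINEAR)
E
python3 - <<'E'
from h import *
o=arm.get_obs();print(o['clock'],o['tcp_pos'],np.degrees(yaw(o)),abs(o['joint_vel']).max())
p,d=arm.read_camera("wrist");cv2.imwrite("pics/w2.png",p[:,:,::-1]);np.savez("w2.npz",p=p,d=d,**o)
P=cloud("wrist",d,o);c=np.array([.549,-.262])
r=np.hypot(*(P[...,:2]-c).transpose(2,0,1))
for lo,hi in [(.042,.058),(.0125,.028)]:
  m=(r<.045)&(P[...,2]>lo)&(P[...,2]<hi);Q=P[m]
  box=cv2.minAreaRect((Q[:,:2]*1000).astype(np.float32));print(len(Q),np.median(Q[:,2]),Q.mean(0),box)
im=np.hstack([ortho(p,o,c,.05,.04),ortho(p,o,c,.005,.04)]);cv2.imwrite("pics/o2.png",im[:,:,::-1])
E
```

```text
2.95 [ 0.54926009 -0.26041532  0.20617099] 45.13786865585393 0.004810265071225357
1351 0.049345502003809244 [ 0.55261233 -0.26612235  0.04916478] ((553.2544555664062, -266.8827209472656), (34.010231018066406, 34.44539260864258), 48.19192123413086)
718 0.01952932860386465 [ 0.54655567 -0.25978977  0.01957405] ((552.95166015625, -266.18487548828125), (51.296058654785156, 49.57023620605469), 21.000288009643555)
```

View pics/w2.png

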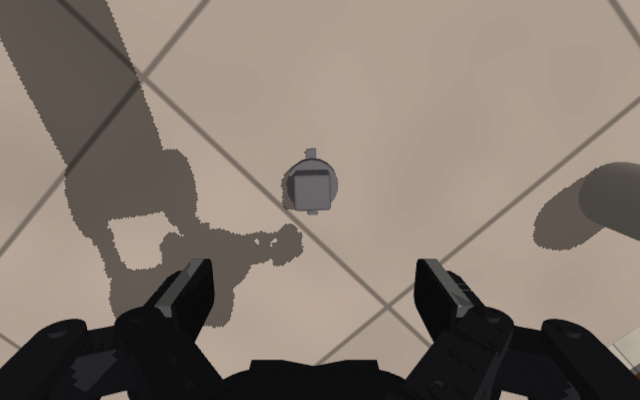

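View pics/o2.png

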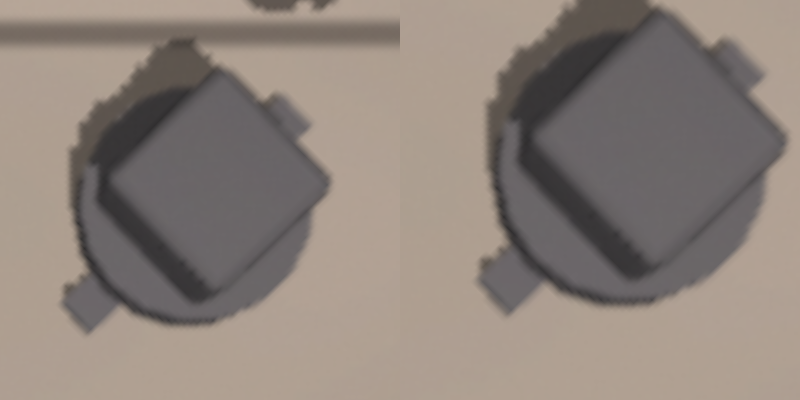

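```bash
python3 - <<'E'
from h import *
z=np.load("w2.npz");o={k:z[k] for k in z.files};P=cloud("wrist",z['d'],o);c=np.array([.5525,-.266])
r=np.hypot(*(P[...,:2]-c).transpose(2,0,1))
for lo in (.046,.048):
  m=(r<.045)&(P[...,2]>lo)&(P[...,2]<.058);Q=P[m];print(len(Q),Q.mean(0),cv2.minAreaRect((Q[:,:2]*1000).astype(np.float32)))
rel([.553,-.266,.07],np.radians(47.1))
rel([.553,-.266,.024],np.radians(47.1))
E
```

```text
1322 [ 0.55281605 -0.26635071  0.04927739] ((553.2119750976562, -266.83807373046875), (34.00082778930664, 34.31336975097656), 48.15245056152344)
1219 [ 0.55301236 -0.26661632  0.04944964] ((553.0241088867188, -267.1108093261719), (32.708866119384766, 33.868473052978516), 45.86483383178711)
phi now 45.13 travel [ 0.1362 -0.0065 -0.0012] angular [-0.0344  0.0001 -0.0002]
phi now 45.13 travel [ 0.1822 -0.0065 -0.0012] angular [-0.0344  0.0001 -0.0002]
```

jog_arm(
  motion=[
    {"travel":[0.03,-0.0067,-0.0012],"angular":[-0.034,0,0]},
    {"travel":[0.06,-0.0067,-0.0012],"angular":[-0.034,0,0]},
    {"travel":[0.09,-0.0067,-0.0012],"angular":[-0.034,0,0]},
    {"travel":[0.12,-0.0067,-0.0012],"angular":[-0.034,0,0]},
    {"travel":[0.14,-0.0067,-0.0012],"angular":[-0.034,0,0]},
    {"travel":[0.155,-0.0067,-0.0012],"angular":[-0.034,0,0]},
    {"travel":[0.17,-0.0067,-0.0012],"angular":[-0.034,0,0]},
    {"travel":[0.18,-0.0067,-0.0012],"angular":[-0.034,0,0]},
    {"travel":[0.1815,-0.0067,-0.0012],"angular":[-0.034,0,0]},
    {"travel":[0.1815,-0.0067,-0.0012],"angular":[-0.034,0,0]},
    {"travel":[0.1815,-0.0067,-0.0012],"angular":[-0.034,0,0]},
  ],
)

```text
clock: 3.92
tcp_pos: [0.5539, -0.2663, 0.0258]
tool_rot: [-0.283, 0.648, 0.282, 0.649]
contact_force: [0.4, -0.0, 0.6]
gripper_width: 0.0853
```

```bash
python3 - <<'E'
from h import *
o=arm.get_obs();print(o['clock'],o['tcp_pos'],np.degrees(yaw(o)))
p,d=arm.read_camera("wrist");cv2.imwrite("pics/w3.png",p[:,:,::-1])
E
```

```text
3.9167 [ 0.55388298 -0.26633349  0.02576323] 47.09977473875576
```

View pics/w3.png

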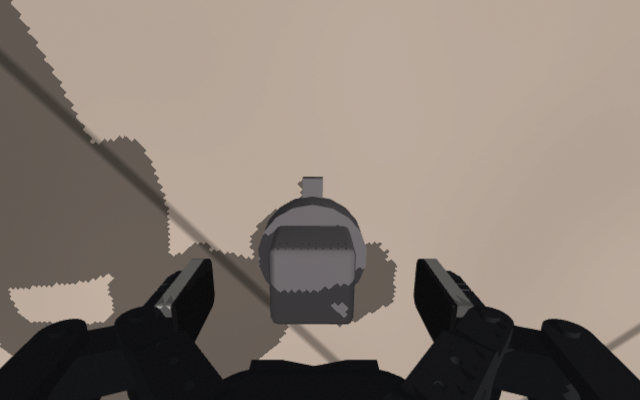

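The grip sits centred between the fingers (column 313 against 314). Closing now.

jog_arm(
  motion=[
    {"travel":[0.001,0,0]},
    {"travel":[0.001,0,0]},
    {"travel":[0.001,0,0]},
    {"travel":[0.001,0,0]},
    {"travel":[0.001,0,0]},
    {"travel":[0.001,0,0]},
    {"travel":[0.001,0,0]},
    {"travel":[0.001,0,0]},
    {"travel":[0.001,0,0]},
    {"travel":[0.001,0,0]},
    {"travel":[0.001,0,0]},
    {"travel":[0.001,0,0]},
  ],
  fingers=-1,
  grip_force=35,
)

```text
validation failed for argument at $.mo...
```

```bash
python3 - <<'E'
from h import *
o=arm.get_obs();print(o)
p,d=arm.read_camera("wrist");cv2.imwrite("pics/w4.png",p[:,:,::-1])
E
```

```text
{'clock': 3.9667, 'q': array([-6.44806248e-01,  4.88988543e-01,  1.61999395e+00,  8.27745707e-05,
        1.03054411e+00, -1.46673499e+00]), 'joint_vel': array([-0.00099507, -0.00354338, -0.00300439, -0.0006127 , -0.00090846,
       -0.00147337]), 'joint_torque': array([ 7.57076615e-02, -4.63048983e+01, -2.73547447e+01,  2.39697656e-03,
        2.21268274e-02,  2.83786658e-04]), 'tcp_pos': array([ 0.55402609, -0.26660139,  0.02607691]), 'tool_rot': array([-0.28309403,  0.64785424,  0.28184737,  0.64861754]), 'contact_force': array([ 0.69258274, -0.94042982,  0.07757714]), 'ft_torque': array([-0.02984399,  0.02466204,  0.04273646]), 'gripper_width': 0.0853861099607687}
```

View pics/w4.png

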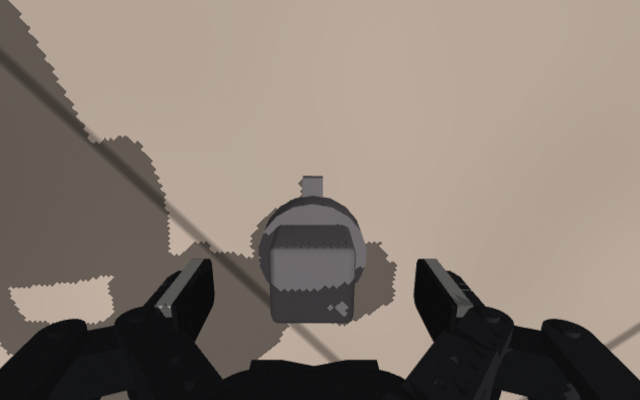

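jog_arm(
  motion=[
    {"travel":[0.001,0,0],"angular":[0,0,0]},
    {"travel":[0.001,0,0],"angular":[0,0,0]},
    {"travel":[0.001,0,0],"angular":[0,0,0]},
    {"travel":[0.001,0,0],"angular":[0,0,0]},
    {"travel":[0.001,0,0],"angular":[0,0,0]},
    {"travel":[0.001,0,0],"angular":[0,0,0]},
    {"travel":[0.001,0,0],"angular":[0,0,0]},
    {"travel":[0.001,0,0],"angular":[0,0,0]},
    {"travel":[0.001,0,0],"angular":[0,0,0]},
    {"travel":[0.001,0,0],"angular":[0,0,0]},
    {"travel":[0.001,0,0],"angular":[0,0,0]},
    {"travel":[0.001,0,0],"angular":[0,0,0]},
  ],
  fingers=-1,
  grip_force=35,
)

```text
clock: 5.02
tcp_pos: [0.5543, -0.2669, 0.0255]
tool_rot: [-0.283, 0.648, 0.282, 0.649]
contact_force: [-0.3, -0.3, 3.2]
gripper_width: 0.0334
```

```bash
python3 - <<'E'
from h import *
o=arm.get_obs();print(o['clock'],o['tcp_pos'],o['contact_force'],o['ft_torque'],o['gripper_width'],np.degrees(yaw(o)))
p,d=arm.read_camera("wrist");cv2.imwrite("pics/w5.png",p[:,:,::-1])
rel([.553,-.266,.12],np.radians(47.1))
E
```

```text
5.0167 [ 0.55430997 -0.26692978  0.02545948] [-0.33781491 -0.26687934  3.1578963 ] [-0.02263171  0.01293214  0.01245298] 0.03342070438784308 47.08507750688438
phi now 47.08 travel [-0.0945  0.0013 -0.0002] angular [-0.0003  0.0004  0.003 ]
```

View pics/w5.png

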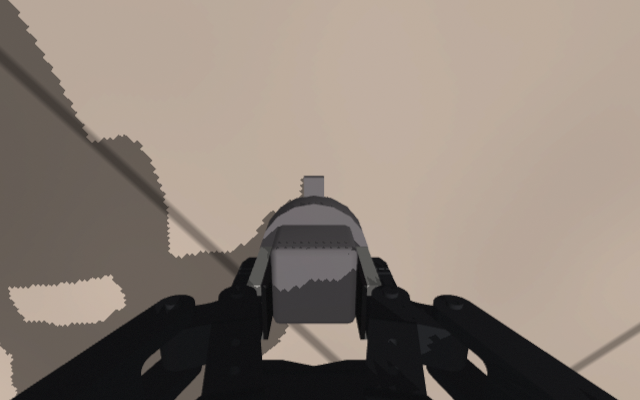

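```bash
python3 - <<'E'
from h import *
M=arm.camera_model("wrist");T=M['mount']
def ray(u,v,x):
    k=T[:3,:3]@np.array([(u-M['cx'])/M['fx'],(v-M['cy'])/M['fy'],1]);s=(x-T[0,3])/k[0];return (T[:3,3]+s*k)*1000
for u,v,x in [(272,248,-.0245),(354,248,-.0245),(272,322,-.0245),(356,322,-.0245),(314,177,.0205),(303,177,.0205),(324,177,.0205)]: print(u,v,ray(u,v,x).round(2))
p,d=None,None
E
```

```text
272 248 [-24.5   18.48 -15.22]
354 248 [-24.5   18.47  15.47]
272 322 [-24.5  -13.62 -16.34]
356 322 [-24.5  -13.63  17.31]
314 177 [20.5  36.16  0.52]
303 177 [20.5  36.16 -4.84]
324 177 [20.5  36.15  5.39]
```

jog_arm(
  motion=[
    {"travel":[-0.01,0,0],"angular":[0,0,0]},
    {"travel":[-0.03,0,0],"angular":[0,0,0]},
    {"travel":[-0.05,0,0],"angular":[0,0,0]},
    {"travel":[-0.07,0,0],"angular":[0,0,0]},
    {"travel":[-0.09,0,0],"angular":[0,0,0]},
    {"travel":[-0.105,0,0],"angular":[0,0,0]},
    {"travel":[-0.105,0,0],"angular":[0,0,0]},
    {"travel":[-0.105,0,0],"angular":[0,0,0]},
  ],
)

```text
clock: 5.73
tcp_pos: [0.5541, -0.2667, 0.1308]
tool_rot: [-0.284, 0.648, 0.281, 0.649]
contact_force: [0.4, -0.1, -2.6]
gripper_width: 0.0334
```

```bash
python3 - <<'E'
from h import *
o=arm.get_obs();print(o['clock'],o['tcp_pos'],o['contact_force'],o['gripper_width'])
rel([.5449,.1792,.12],np.radians(74.5))
E
```

```text
5.7333 [ 0.55414799 -0.26672354  0.13084809] [ 0.41862326 -0.11325424 -2.56148281] 0.033415012142002425
phi now 47.09 travel [0.0099 0.3104 0.3203] angular [-4.784e-01 -4.000e-04  3.800e-03]
```

jog_arm(
  motion=[
    {"travel":[0.0,0.01,0.01],"angular":[-0.02,0,0]},
    {"travel":[0.0,0.03,0.031],"angular":[-0.05,0,0]},
    {"travel":[0.0,0.05,0.052],"angular":[-0.08,0,0]},
    {"travel":[0.0,0.07,0.072],"angular":[-0.11,0,0]},
    {"travel":[0.0,0.09,0.093],"angular":[-0.14,0,0]},
    {"travel":[0.0,0.11,0.113],"angular":[-0.17,0,0]},
    {"travel":[0.0,0.13,0.134],"angular":[-0.2,0,0]},
    {"travel":[0.0,0.15,0.155],"angular":[-0.23,0,0]},
    {"travel":[0.0,0.17,0.175],"angular":[-0.26,0,0]},
    {"travel":[0.0,0.19,0.196],"angular":[-0.29,0,0]},
    {"travel":[0.0,0.21,0.217],"angular":[-0.32,0,0]},
    {"travel":[0.0,0.23,0.237],"angular":[-0.35,0,0]},
    {"travel":[0.0,0.25,0.258],"angular":[-0.38,0,0]},
    {"travel":[0.003,0.27,0.279],"angular":[-0.41,0,0]},
    {"travel":[0.006,0.29,0.299],"angular":[-0.44,0,0.002]},
    {"travel":[0.0099,0.303,0.313],"angular":[-0.465,0,0.003]},
    {"travel":[0.0099,0.3104,0.3203],"angular":[-0.478,0,0.0038]},
    {"travel":[0.0099,0.3104,0.3203],"angular":[-0.478,0,0.0038]},
    {"travel":[0.0099,0.3104,0.3203],"angular":[-0.478,0,0.0038]},
  ],
)

```text
clock: 7.32
tcp_pos: [0.544, 0.1791, 0.119]
tool_rot: [-0.428, 0.564, 0.428, 0.562]
contact_force: [-0.4, -0.9, -1.0]
gripper_width: 0.0332
```

```bash
python3 - <<'E'
from h import *
o=arm.get_obs();print(o['clock'],o['tcp_pos'],o['contact_force'],o['gripper_width'],np.degrees(yaw(o)))
p,d=arm.read_camera("wrist");cv2.imwrite("pics/w6.png",p[:,:,::-1]);np.savez("w6.npz",p=p,d=d,**o)
rel([.5449,.1792,.097],np.radians(74.5))
E
```

```text
7.3167 [0.54398598 0.17908446 0.11902204] [-0.39802569 -0.86118423 -0.95328378] 0.03323251492345403 74.51978280527956
phi now 74.45 travel [ 0.0224 -0.0002  0.0009] angular [-0.0009 -0.0013 -0.001 ]
```

View pics/w6.png

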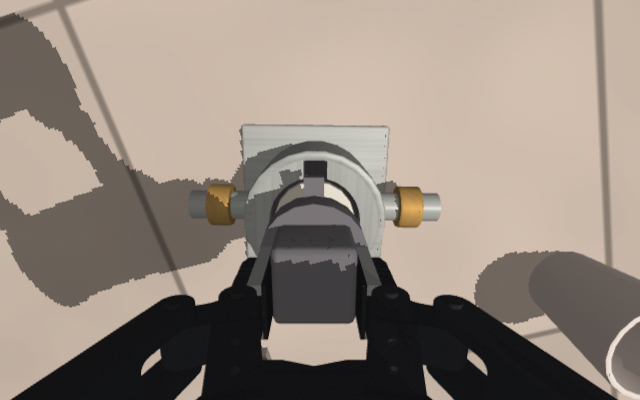

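The lug (column about 314) lines up with the slot (about 315). I'll go lower to check the fore-aft fit.

jog_arm(
  motion=[
    {"travel":[0.005,0,0.0005],"angular":[0,0,0]},
    {"travel":[0.012,0,0.0005],"angular":[0,0,0]},
    {"travel":[0.019,0,0.0005],"angular":[0,0,0]},
    {"travel":[0.024,0,0.0005],"angular":[0,0,0]},
    {"travel":[0.025,0,0.0005],"angular":[0,0,0]},
    {"travel":[0.025,0,0.0005],"angular":[0,0,0]},
    {"travel":[0.025,0,0.0005],"angular":[0,0,0]},
  ],
)

```text
clock: 7.95
tcp_pos: [0.5446, 0.1788, 0.0944]
tool_rot: [-0.428, 0.564, 0.428, 0.562]
contact_force: [0.4, 1.0, -1.6]
gripper_width: 0.0333
```

```bash
python3 - <<'E'
from h import *
o=arm.get_obs();print(o['clock'],o['tcp_pos'],o['contact_force'],o['ft_torque'],np.degrees(yaw(o)))
p,d=arm.read_camera("wrist");np.savez("w7.npz",p=p,d=d,**o)
cv2.imwrite("pics/w7.png",cv2.resize(p[130:330,215:415],None,fx=3,fy=3,interpolation=cv2.INTER_CUBIC)[:,:,::-1])
s,_=arm.read_camera("side");cv2.imwrite("pics/s7.png",cv2.resize(s[110:260,210:360],None,fx=4,fy=4,interpolation=cv2.INTER_CUBIC)[:,:,::-1])
E
```

```text
7.95 [0.54464462 0.17884266 0.09439313] [ 0.35173232  0.98331096 -1.55658875] [ 0.00098117 -0.00489603  0.01167091] 74.44142726485295
```

View pics/w7.png

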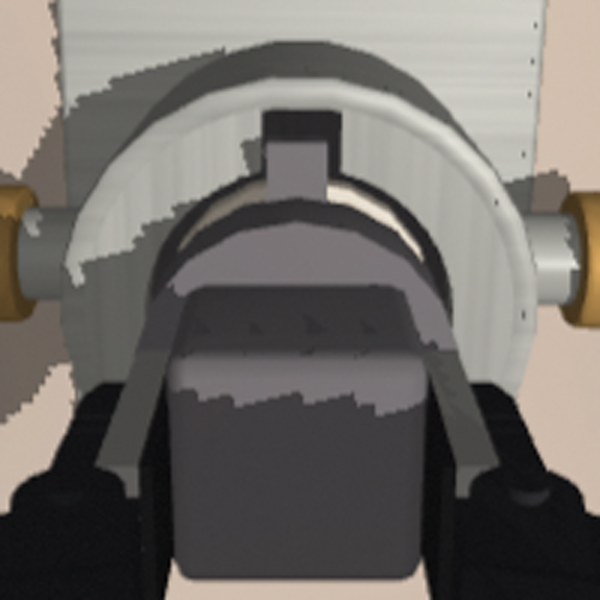

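View pics/s7.png

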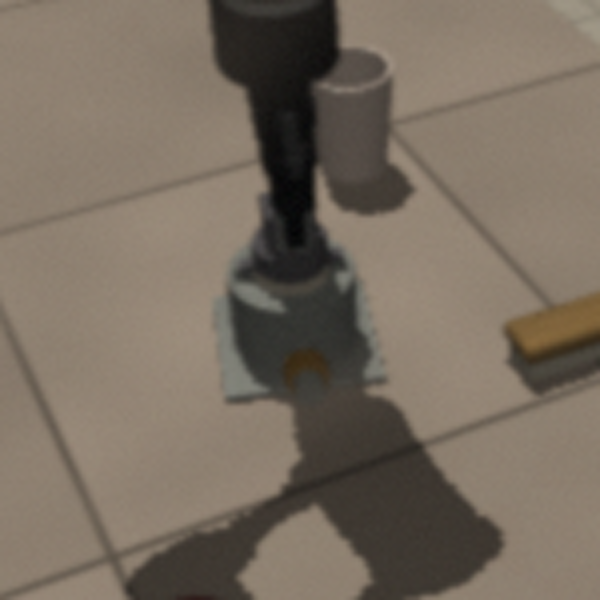

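```bash
python3 - <<'E'
from h import *
M=arm.camera_model("wrist");T=M['mount']
def ray(u,v,x):
    k=T[:3,:3]@np.array([(u-M['cx'])/M['fx'],(v-M['cy'])/M['fy'],1]);s=(x-T[0,3])/k[0];return (T[:3,3]+s*k)*1000
U=lambda c:215+c/3-.33
V=lambda c:130+c/3-.33
for n,c,r,x in [("slot end L",263,110,.0304),("slot end R",341,110,.0304),("lug end",267,141,.0205),("lug end",328,141,.0205),("bore far edge",300,172,.0304),("rim outer far",303,80,.0304),("disc top edge far",300,222,.0055),("disc foot far",300,198,.02)]: print(n,ray(U(c),V(r),x).round(2))
z=np.load("w7.npz");P=cloud("wrist",z['d'],{k:z[k] for k in z.files})
for c,r in [(297,160),(298,125),(200,150),(400,150),(300,250),(300,500)]: print(c,r,P[int(V(r)+.5),int(U(c)+.5)].round(4))
E
```

```text
slot end L [30.4  39.54 -5.74]
slot end R [30.4  39.53  7.58]
lug end [20.5 36.2 -4.8]
lug end [20.5  36.2   5.11]
bore far edge [30.4  28.66  0.58]
rim outer far [30.4  44.66  1.09]
disc top edge far [ 5.5  26.88  0.54]
disc foot far [20.   26.76  0.56]
297 160 [0.5128 0.1879 0.074 ]
298 125 [0.5174 0.1866 0.0174]
200 150 [0.509  0.1712 0.0634]
400 150 [0.5181 0.2047 0.0645]
300 250 [0.5231 0.1855 0.0891]
300 500 [0.547  0.1789 0.1184]
```

Cap and mouth agree fore-aft to within about 0.5 mm. I'll shift +0.6 mm along tool z and start to lower.

jog_arm(
  motion=[
    {"travel":[0.002,0,0.0006],"angular":[0,0,0]},
    {"travel":[0.004,0,0.0006],"angular":[0,0,0]},
    {"travel":[0.006,0,0.0006],"angular":[0,0,0]},
    {"travel":[0.007,0,0.0006],"angular":[0,0,0]},
    {"travel":[0.008,0,0.0006],"angular":[0,0,0]},
    {"travel":[0.009,0,0.0006],"angular":[0,0,0]},
    {"travel":[0.009,0,0.0006],"angular":[0,0,0]},
    {"travel":[0.009,0,0.0006],"angular":[0,0,0]},
  ],
)

```text
clock: 8.72
tcp_pos: [0.5449, 0.1796, 0.0859]
tool_rot: [-0.428, 0.563, 0.428, 0.563]
contact_force: [-1.2, -0.8, 1.4]
gripper_width: 0.033
```

```bash
python3 - <<'E'
from h import *
o=arm.get_obs();print(o['clock'],o['tcp_pos'],o['contact_force'],o['ft_torque'],np.degrees(yaw(o)))
p,d=arm.read_camera("wrist");np.savez("w8.npz",p=p,d=d,**o)
cv2.imwrite("pics/w8.png",cv2.resize(p[130:330,215:415],None,fx=3,fy=3,interpolation=cv2.INTER_CUBIC)[:,:,::-1])
E
```

```text
8.7167 [0.54490234 0.17957094 0.08590557] [-1.24796023 -0.80248063  1.3664784 ] [-0.07775098  0.34292535 -0.02653656] 74.45612518026138
```

View pics/w8.png

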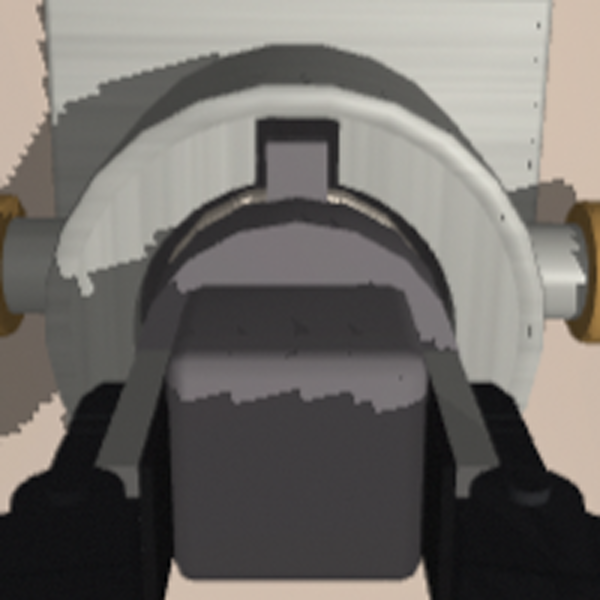

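jog_arm(
  motion=[
    {"travel":[0.001,0,0],"angular":[0,0,0]},
    {"travel":[0.002,0,0],"angular":[0,0,0]},
    {"travel":[0.003,0,0],"angular":[0,0,0]},
    {"travel":[0.004,0,0],"angular":[0,0,0]},
    {"travel":[0.005,0,0],"angular":[0,0,0]},
    {"travel":[0.006,0,0],"angular":[0,0,0]},
    {"travel":[0.006,0,0],"angular":[0,0,0]},
    {"travel":[0.006,0,0],"angular":[0,0,0]},
  ],
)

```text
clock: 9.43
tcp_pos: [0.5451, 0.1796, 0.08]
tool_rot: [-0.428, 0.563, 0.428, 0.563]
contact_force: [-2.2, 0.3, 4.0]
gripper_width: 0.0336
```

```bash
python3 - <<'E'
from h import *
o=arm.get_obs();print(o['clock'],o['tcp_pos'],o['contact_force'],o['ft_torque'],np.degrees(yaw(o)),o['gripper_width'])
E
```

```text
9.4333 [0.54508279 0.17956147 0.08003447] [-2.18221607  0.3473559   3.95672694] [-0.01519126  0.44212582  0.0162365 ] 74.4544743871306 0.03359754892367368
```

jog_arm(
  motion=[
    {"travel":[0.0,0.0003,0],"angular":[0,0,0]},
    {"travel":[0.001,0.0006,0],"angular":[0,0,0]},
    {"travel":[0.002,0.0006,0],"angular":[0,0,0]},
    {"travel":[0.003,0.0006,0],"angular":[0,0,0]},
    {"travel":[0.004,0.0006,0],"angular":[0,0,0]},
    {"travel":[0.005,0.0006,0],"angular":[0,0,0]},
    {"travel":[0.0055,0.0006,0],"angular":[0,0,0]},
    {"travel":[0.0055,0.0006,0],"angular":[0,0,0]},
    {"travel":[0.0055,0.0006,0],"angular":[0,0,0]},
  ],
)

```text
clock: 10.18
tcp_pos: [0.545, 0.1796, 0.0752]
tool_rot: [-0.428, 0.563, 0.427, 0.563]
contact_force: [-3.0, -1.4, 7.5]
gripper_width: 0.0331
```

```bash
python3 - <<'E'
from h import *
for _ in range(1):
  o=arm.get_obs();print(o['clock'],o['tcp_pos'],o['contact_force'],o['ft_torque'],np.degrees(yaw(o)),o['gripper_width'])
p,d=arm.read_camera("wrist")
cv2.imwrite("pics/w9.png",cv2.resize(p[130:330,215:415],None,fx=3,fy=3,interpolation=cv2.INTER_CUBIC)[:,:,::-1])
o=arm.get_obs();P=cloud("wrist",d,o);print(P[244:246,300:330:6].round(4)[...,2], P[226:236,312][:,2].round(4))
o=arm.get_obs();print(o['contact_force'],o['ft_torque'])
E
```

```text
10.1833 [0.54504173 0.17960249 0.07516564] [-3.04477976 -1.44332164  7.49033296] [-0.17145564  0.4311997  -0.03985689] 74.4596035966123 0.0331353083263026
[[0.094  0.094  0.0948 0.0935 0.0934]
 [0.0945 0.0958 0.0962 0.0957 0.0957]] [0.0732 0.0748 0.0761 0.0759 0.0777 0.0796 0.0811 0.0823 0.0833 0.0837]
[-2.7927949  -1.25561964  7.52309433] [-0.17563423  0.45596473 -0.04473864]
```

View pics/w9.png

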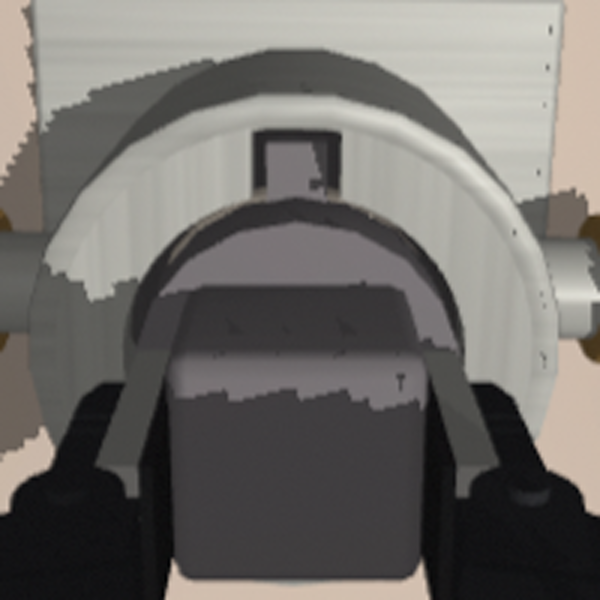

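```bash
python3 - <<'E'
from h import *
M=arm.camera_model("wrist");T=M['mount']
def ray(u,v,x):
    k=T[:3,:3]@np.array([(u-M['cx'])/M['fx'],(v-M['cy'])/M['fy'],1]);s=(x-T[0,3])/k[0];return (T[:3,3]+s*k)*1000
U=lambda c:215+c/3-.33
V=lambda c:130+c/3-.33
for n,c,r,x in [("slot L",252,130,.0112),("slot R",341,130,.0112),("lug end",267,141,.0205),("lug",328,141,.0205),("rim outer",300,95,.0112)]: print(n,ray(U(c),V(r),x).round(2))
E
```

```text
slot L [11.2  39.84 -6.78]
slot R [11.2  39.83  6.8 ]
lug end [20.5 36.2 -4.8]
lug [20.5  36.2   5.11]
rim outer [11.2  45.2   0.54]
```

jog_arm(
  motion=[
    {"travel":[0.0003,0.0006,-0.0003],"angular":[0,0,0]},
    {"travel":[0.0006,0.001,-0.0004],"angular":[0,0,0]},
    {"travel":[0.0008,0.0012,-0.0004],"angular":[0,0,0]},
    {"travel":[0.0008,0.0012,-0.0004],"angular":[0,0,0]},
    {"travel":[0.0008,0.0012,-0.0004],"angular":[0,0,0]},
  ],
)

```text
clock: 10.65
tcp_pos: [0.545, 0.1796, 0.0754]
tool_rot: [-0.429, 0.562, 0.427, 0.564]
contact_force: [-1.5, -1.1, 7.4]
gripper_width: 0.0336
```

```bash
cat > st.py <<'E'
from h import *
o=arm.get_obs();R=Ro.from_quat(o['tool_rot']);print(o['clock'],o['tcp_pos'].round(4),"Fworld",o['contact_force'].round(2),"Ftool",R.inv().apply(o['contact_force']).round(2),"T",o['ft_torque'].round(3),"yaw",np.degrees(yaw(o)).round(2),o['gripper_width'].round(4))
E
python3 st.py
```

```text
Traceback (most recent call last):
  File "st.py", line 2, in <module>
    o=arm.get_obs();R=Ro.from_quat(o['tool_rot']);print(o['clock'],o['tcp_pos'].round(4),"Fworld",o['contact_force'].round(2),"Ftool",R.inv().apply(o['contact_force']).round(2),"T",o['ft_torque'].round(3),"yaw",np.degrees(yaw(o)).round(2),o['gripper_width'].round(4))
                                                                                                                                                                                                                                               ^^^^^^^^^^^^^^^^^^^^^^^^
AttributeError: 'float' object has no attribute 'round'
```

jog_arm(
  motion=[
    {"travel":[0.001,0.0008,-0.0003],"angular":[0,0,0]},
    {"travel":[0.0014,0.001,-0.0004],"angular":[0,0,0]},
    {"travel":[0.0016,0.001,-0.0004],"angular":[0,0,0]},
    {"travel":[0.0016,0.001,-0.0004],"angular":[0,0,0]},
    {"travel":[0.0016,0.001,-0.0004],"angular":[0,0,0]},
  ],
)

```text
clock: 11.07
tcp_pos: [0.545, 0.1795, 0.0748]
tool_rot: [-0.429, 0.562, 0.426, 0.565]
contact_force: [-0.7, -0.0, 7.6]
gripper_width: 0.0333
```

```bash
sed -i "s/,o\['gripper_width'\].round(4))/,round(float(o['gripper_width']),4))/" st.py
python3 st.py
```

```text
11.0667 [0.545  0.1795 0.0748] Fworld [-0.71 -0.02  7.56] Ftool [-7.56  0.63 -0.2 ] T [-0.034  0.392 -0.007] yaw 74.45 0.0333
```

jog_arm(
  motion=[
    {"travel":[0.0009,0,0],"angular":[0.04,0,0]},
    {"travel":[0.0009,0,0],"angular":[0.08,0,0]},
    {"travel":[0.0009,0,0],"angular":[0.12,0,0]},
    {"travel":[0.0009,0,0],"angular":[0.16,0,0]},
    {"travel":[0.0009,0,0],"angular":[0.2,0,0]},
    {"travel":[0.0009,0,0],"angular":[0.24,0,0]},
    {"travel":[0.0009,0,0],"angular":[0.24,0,0]},
    {"travel":[0.0009,0,0],"angular":[0.24,0,0]},
  ],
)

```text
clock: 11.73
tcp_pos: [0.5458, 0.1794, 0.0748]
tool_rot: [-0.359, 0.608, 0.356, 0.612]
contact_force: [-1.8, -0.3, 7.3]
gripper_width: 0.0337
```

```bash
python3 st.py
python3 - <<'E'
from h import *
o=arm.get_obs();rel(o['tcp_pos'],yaw(o),o)
p,d=arm.read_camera("wrist")
cv2.imwrite("pics/w10.png",cv2.resize(p[130:330,215:415],None,fx=3,fy=3,interpolation=cv2.INTER_CUBIC)[:,:,::-1])
E
```

```text
11.7333 [0.5458 0.1794 0.0748] Fworld [-1.84 -0.28  7.3 ] Ftool [-7.31  1.42 -1.12] T [-0.251  0.486 -0.063] yaw 60.69 0.0337
phi now 60.69 travel [0. 0. 0.] angular [-0.     0.003  0.007]
```

View pics/w10.png

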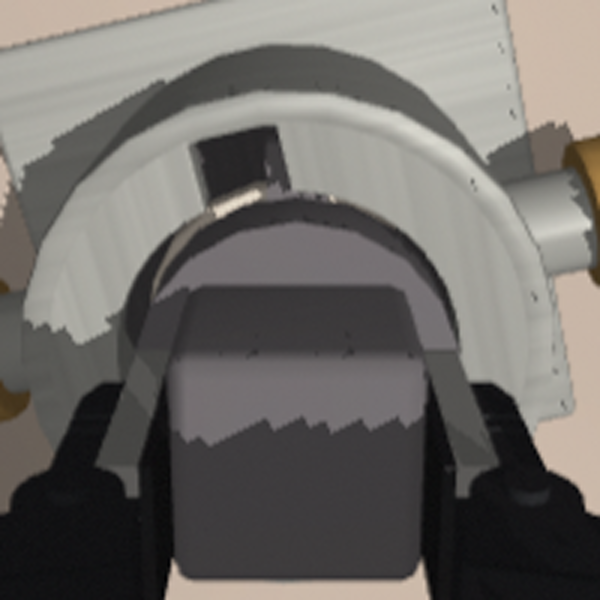

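jog_arm(
  motion=[
    {"travel":[0.0009,0.0005,-0.0004],"angular":[0.04,0,0]},
    {"travel":[0.0009,0.0009,-0.0006],"angular":[0.08,0.002,0.004]},
    {"travel":[0.0009,0.0009,-0.0006],"angular":[0.13,0.002,0.006]},
    {"travel":[0.0009,0.0009,-0.0007],"angular":[0.18,0.002,0.006]},
    {"travel":[0.0009,0.0009,-0.0008],"angular":[0.23,0.002,0.006]},
    {"travel":[0.0009,0.0009,-0.0009],"angular":[0.28,0.002,0.006]},
    {"travel":[0.0009,0.0009,-0.0009],"angular":[0.33,0.002,0.006]},
    {"travel":[0.0009,0.0009,-0.001],"angular":[0.38,0.002,0.006]},
    {"travel":[0.0009,0.0009,-0.001],"angular":[0.43,0.002,0.006]},
    {"travel":[0.0009,0.0009,-0.0011],"angular":[0.48,0.002,0.006]},
    {"travel":[0.0009,0.0009,-0.0011],"angular":[0.48,0.002,0.006]},
  ],
)

```text
clock: 12.7
tcp_pos: [0.5453, 0.179, 0.0747]
tool_rot: [-0.201, 0.676, 0.202, 0.679]
contact_force: [-1.1, -0.5, 6.9]
gripper_width: 0.0335
```

```bash
python3 st.py
python3 - <<'E'
from h import *
o=arm.get_obs();rel(o['tcp_pos'],yaw(o),o)
E
```

```text
12.7 [0.5453 0.179  0.0747] Fworld [-1.07 -0.55  6.92] Ftool [-6.93  0.12 -1.17] T [-0.112  0.476 -0.113] yaw 33.07 0.0335
phi now 33.07 travel [0. 0. 0.] angular [-0.      0.0043  0.0003]
```

jog_arm(
  motion=[
    {"travel":[0.0012,0.0,-0.0004],"angular":[0.03,0,0]},
    {"travel":[0.0013,0.0,-0.0008],"angular":[0.06,0,0]},
    {"travel":[0.0013,0.0,-0.0009],"angular":[0.09,0,0]},
    {"travel":[0.0013,0.0,-0.001],"angular":[0.12,0,0]},
    {"travel":[0.0013,0.0,-0.001],"angular":[0.15,0,0]},
    {"travel":[0.0013,0.0,-0.0011],"angular":[0.18,0,0]},
    {"travel":[0.0013,0.0,-0.0011],"angular":[0.21,0,0]},
    {"travel":[0.0013,0.0,-0.0012],"angular":[0.24,0,0]},
    {"travel":[0.0013,0.0,-0.0012],"angular":[0.27,0,0]},
    {"travel":[0.0013,0.0,-0.0012],"angular":[0.29,0,0]},
    {"travel":[0.0013,0.0,-0.0012],"angular":[0.29,0,0]},
  ],
)

```text
clock: 13.62
tcp_pos: [0.5451, 0.1785, 0.0743]
tool_rot: [-0.101, 0.698, 0.101, 0.702]
contact_force: [-2.5, -1.0, 8.3]
gripper_width: 0.0335
```

```bash
python3 st.py
```

```text
13.6167 [0.5451 0.1785 0.0743] Fworld [-2.55 -1.04  8.31] Ftool [-8.32 -0.28 -2.69] T [-0.05   0.53   0.009] yaw 16.42 0.0335
```

jog_arm(
  motion=[
    {"travel":[0.0009,0.0,-0.0008],"angular":[0.017,0,0]},
    {"travel":[0.0009,0.0,-0.0014],"angular":[0.035,0,0]},
    {"travel":[0.0009,0.0,-0.0015],"angular":[0.052,0,0]},
    {"travel":[0.0009,0.0,-0.0015],"angular":[0.07,0,0]},
    {"travel":[0.0009,0.0,-0.0015],"angular":[0.08,0,0]},
    {"travel":[0.0009,0.0,-0.0015],"angular":[0.08,0,0]},
  ],
  fingers=-1,
  grip_force=25,
)

```text
clock: 14.12
tcp_pos: [0.5449, 0.178, 0.0745]
tool_rot: [-0.072, 0.7, 0.073, 0.706]
contact_force: [-1.8, -0.7, 6.6]
gripper_width: 0.0328
```

```bash
python3 st.py
```

```text
14.1167 [0.5449 0.178  0.0745] Fworld [-1.84 -0.68  6.56] Ftool [-6.58 -0.29 -1.88] T [-0.2    0.321  0.022] yaw 11.83 0.0328
```

jog_arm(
  motion=[
    {"travel":[0.0011,0.0003,-0.0006],"angular":[0.015,0,0]},
    {"travel":[0.0012,0.0005,-0.0012],"angular":[0.03,0,0]},
    {"travel":[0.0013,0.0005,-0.0015],"angular":[0.045,0,0]},
    {"travel":[0.0013,0.0005,-0.0015],"angular":[0.045,0,0]},
  ],
)

```text
clock: 14.45
tcp_pos: [0.5448, 0.178, 0.0744]
tool_rot: [-0.057, 0.701, 0.057, 0.709]
contact_force: [-0.2, -0.9, 7.4]
gripper_width: 0.0332
```

```bash
python3 st.py
```

```text
14.45 [0.5448 0.178  0.0744] Fworld [-0.17 -0.88  7.37] Ftool [-7.38 -0.84 -0.22] T [-0.281  0.293  0.035] yaw 9.22 0.0332
```

jog_arm(
  motion=[
    {"travel":[0.0012,0.0,-0.0008],"angular":[0.015,0,0]},
    {"travel":[0.0012,0.0,-0.0008],"angular":[0.03,0,0]},
    {"travel":[0.0012,0.0,-0.0008],"angular":[0.045,0,0]},
    {"travel":[0.0012,0.0,-0.0008],"angular":[0.05,0,0]},
  ],
)

```text
clock: 14.78
tcp_pos: [0.545, 0.1776, 0.0742]
tool_rot: [-0.039, 0.701, 0.039, 0.711]
contact_force: [-1.9, -1.6, 7.4]
gripper_width: 0.0332
```

```bash
python3 st.py
```

```text
14.7833 [0.545  0.1776 0.0742] Fworld [-1.89 -1.6   7.39] Ftool [-7.42 -1.38 -1.95] T [-0.318  0.478  0.06 ] yaw 6.34 0.0332
```

```bash
python3 - <<'E'
from h import *
o=arm.get_obs();rel([.544,.1785,.0742],yaw(o),o);print(o['contact_force'],o['ft_torque'])
E
```

```text
phi now 6.34 travel [-0.      0.001  -0.0009] angular [-0.      0.0138  0.0003]
[-1.89155215 -1.5973834   7.39031436] [-0.31840144  0.47833007  0.05970121]
```

jog_arm(
  motion=[
    {"travel":[0.0011,0.0005,-0.0005],"angular":[0.01,0.006,0]},
    {"travel":[0.0011,0.001,-0.001],"angular":[0.02,0.012,0]},
    {"travel":[0.0011,0.001,-0.0012],"angular":[0.035,0.014,0]},
    {"travel":[0.0011,0.001,-0.0012],"angular":[0.045,0.014,0]},
    {"travel":[0.0011,0.001,-0.0012],"angular":[0.05,0.014,0]},
  ],
)

```text
clock: 15.2
tcp_pos: [0.5451, 0.1781, 0.0742]
tool_rot: [-0.022, 0.706, 0.021, 0.708]
contact_force: [-0.6, -2.8, 7.6]
gripper_width: 0.0335
```

```bash
python3 st.py;  python3 - <<'E'
from h import *
o=arm.get_obs();rel([.544,.1785,.0742],yaw(o),o)
E
```

```text
15.2 [0.5451 0.1781 0.0742] Fworld [-0.57 -2.78  7.61] Ftool [-7.61 -2.75 -0.72] T [-0.348  0.299  0.122] yaw 3.47 0.0335
phi now 3.47 travel [-0.      0.0004 -0.001 ] angular [-0.      0.0028  0.0009]
```

jog_arm(
  motion=[
    {"travel":[0.001,-0.0006,-0.0004],"angular":[0.012,0.003,0]},
    {"travel":[0.001,-0.0008,-0.0004],"angular":[0.024,0.003,0]},
    {"travel":[0.001,-0.0008,-0.0004],"angular":[0.036,0.003,0]},
    {"travel":[0.001,-0.0008,-0.0004],"angular":[0.036,0.003,0]},
  ],
)

```text
clock: 15.53
tcp_pos: [0.5451, 0.1781, 0.074]
tool_rot: [-0.008, 0.707, 0.009, 0.707]
contact_force: [-2.9, 2.2, 7.8]
gripper_width: 0.0335
```

```bash
python3 st.py
```

```text
15.5333 [0.5451 0.1781 0.074 ] Fworld [-2.94  2.19  7.77] Ftool [-7.77  2.27 -2.88] T [0.363 0.642 0.147] yaw 1.4 0.0335
```

jog_arm(
  motion=[
    {"travel":[0.0009,0.0003,-0.0006],"angular":[0.012,0,0]},
    {"travel":[0.0009,0.0004,-0.0012],"angular":[0.024,0,0]},
    {"travel":[0.0009,0.0004,-0.0013],"angular":[0.036,0,0]},
    {"travel":[0.0009,0.0004,-0.0013],"angular":[0.036,0,0]},
  ],
)

```text
clock: 15.87
tcp_pos: [0.5448, 0.1785, 0.0741]
tool_rot: [0.004, 0.706, -0.004, 0.708]
contact_force: [-2.5, -0.1, 7.0]
gripper_width: 0.0334
```

```bash
python3 st.py
```

```text
15.8667 [0.5448 0.1785 0.0741] Fworld [-2.49 -0.1   6.98] Ftool [-6.99 -0.13 -2.47] T [-0.025  0.369  0.098] yaw -0.67 0.0334
```

jog_arm(
  motion=[
    {"travel":[0.0011,0,-0.0008],"angular":[0.012,0,0]},
    {"travel":[0.0011,0,-0.0013],"angular":[0.024,0,0]},
    {"travel":[0.0011,0,-0.0015],"angular":[0.036,0,0]},
    {"travel":[0.0011,0,-0.0015],"angular":[0.04,0,0]},
    {"travel":[0.0011,0,-0.0015],"angular":[0.04,0,0]},
  ],
)

```text
clock: 16.28
tcp_pos: [0.5446, 0.1786, 0.0742]
tool_rot: [0.018, 0.705, -0.018, 0.709]
contact_force: [-1.5, -0.2, 6.6]
gripper_width: 0.0334
```

```bash
python3 st.py;  python3 - <<'E'
from h import *
o=arm.get_obs();rel([.544,.1785,.0742],yaw(o),o)
E
```

```text
16.2833 [0.5446 0.1786 0.0742] Fworld [-1.52 -0.18  6.58] Ftool [-6.59 -0.25 -1.47] T [-0.075  0.342  0.078] yaw -2.95 0.0334
phi now -2.95 travel [-0.     -0.0001 -0.0006] angular [ 0.      0.0061 -0.0009]
```

77.4° turned with no stop yet (torque about z 0.08). I'll keep going in small steps.

jog_arm(
  motion=[
    {"travel":[0.0012,0,-0.0006],"angular":[0.012,0.003,0]},
    {"travel":[0.0012,0,-0.001],"angular":[0.024,0.005,0]},
    {"travel":[0.0012,0,-0.001],"angular":[0.036,0.005,0]},
    {"travel":[0.0012,0,-0.001],"angular":[0.04,0.005,0]},
    {"travel":[0.0012,0,-0.001],"angular":[0.04,0.005,0]},
  ],
)

```text
clock: 16.7
tcp_pos: [0.5438, 0.1788, 0.074]
tool_rot: [0.032, 0.706, -0.032, 0.707]
contact_force: [-5.4, -1.3, 9.9]
gripper_width: 0.0335
```

```bash
python3 st.py
```

```text
16.7 [0.5438 0.1788 0.074 ] Fworld [-5.44 -1.26  9.9 ] Ftool [-9.91 -1.74 -5.29] T [-0.055  0.924  0.359] yaw -5.18 0.0335
```

The torque jumped to 0.36 N m at about 79.6°, above the 0.2 N m free-turn limit, so this is the stop. I'll hold the angle, relieve the side load and let the spring lift the cap part way.

jog_arm(
  motion=[
    {"travel":[0.0005,0.0,-0.0004],"angular":[0,0,0]},
    {"travel":[0.0,0.0,-0.0008],"angular":[0,0,0]},
    {"travel":[-0.0008,0.0,-0.001],"angular":[0,0,0]},
    {"travel":[-0.0015,0.0,-0.001],"angular":[0,0,0]},
    {"travel":[-0.002,0.0,-0.001],"angular":[0,0,0]},
    {"travel":[-0.002,0.0,-0.001],"angular":[0,0,0]},
  ],
)

```text
clock: 17.2
tcp_pos: [0.5436, 0.1789, 0.0765]
tool_rot: [0.032, 0.705, -0.032, 0.707]
contact_force: [0.9, 0.7, 5.2]
gripper_width: 0.0334
```

```bash
python3 st.py
```

```text
17.2 [0.5436 0.1789 0.0765] Fworld [0.91 0.67 5.2 ] Ftool [-5.2   0.75  0.86] T [-0.097 -0.145  0.17 ] yaw -5.19 0.0334
```

jog_arm(
  motion=[
    {"travel":[0.0,0,0],"angular":[0,0,0]},
    {"travel":[-0.0004,0,0],"angular":[0,0,0]},
    {"travel":[-0.0008,0,0],"angular":[0,0,0]},
    {"travel":[-0.0008,0,0],"angular":[0,0,0]},
  ],
)

```text
clock: 17.53
tcp_pos: [0.5436, 0.1789, 0.0773]
tool_rot: [0.032, 0.705, -0.032, 0.708]
contact_force: [0.5, -0.3, 4.2]
gripper_width: 0.0335
```

```bash
python3 st.py
```

```text
17.5333 [0.5436 0.1789 0.0773] Fworld [ 0.5  -0.29  4.2 ] Ftool [-4.2  -0.24  0.54] T [-0.052  0.005  0.102] yaw -5.19 0.0335
```

jog_arm(
  motion=[
    {"travel":[-0.0008,0,0],"angular":[0,0,0]},
    {"travel":[-0.001,0,0],"angular":[0,0,0]},
    {"travel":[-0.001,0,0],"angular":[0,0,0]},
  ],
)

```text
clock: 17.78
tcp_pos: [0.5435, 0.1789, 0.0783]
tool_rot: [0.032, 0.705, -0.032, 0.707]
contact_force: [-0.1, 0.4, 4.3]
gripper_width: 0.0336
```

```bash
python3 st.py
```

```text
17.7833 [0.5435 0.1789 0.0783] Fworld [-0.09  0.37  4.3 ] Ftool [-4.3   0.37 -0.11] T [-0.013  0.026  0.169] yaw -5.19 0.0336
```

jog_arm(
  motion=[
    {"travel":[0,0,0],"angular":[0,0,0]},
    {"travel":[0,0,0],"angular":[0,0,0]},
    {"travel":[0,0,0],"angular":[0,0,0]},
    {"travel":[0,0,0],"angular":[0,0,0]},
    {"travel":[0,0,0],"angular":[0,0,0]},
    {"travel":[0,0,0],"angular":[0,0,0]},
    {"travel":[0,0,0],"angular":[0,0,0]},
    {"travel":[0,0,0],"angular":[0,0,0]},
    {"travel":[0,0,0],"angular":[0,0,0]},
  ],
  fingers=1,
)

```text
clock: 18.53
tcp_pos: [0.5436, 0.1789, 0.0783]
tool_rot: [0.032, 0.705, -0.032, 0.708]
contact_force: [0.8, -0.1, 0.4]
gripper_width: 0.0857
```

```bash
python3 st.py; python3 - <<'E'
from h import *
o=arm.get_obs()
p,d=arm.read_camera("wrist");cv2.imwrite("pics/w11.png",p[:,:,::-1]);
P=cloud("wrist",d,o);Q=P[(np.hypot(P[...,0]-.5435,P[...,1]-.1796)<.03)]
print(np.percentile(Q[:,2],[5,25,50,75,95,99]))
E
```

```text
18.5333 [0.5436 0.1789 0.0783] Fworld [ 0.77 -0.1   0.37] Ftool [-0.36 -0.03  0.78] T [ 0.032 -0.012 -0.004] yaw -5.19 0.0857
[0.06380121 0.09415859 0.10372426 0.15886417 0.16698065 0.1701692 ]
```

View pics/w11.png

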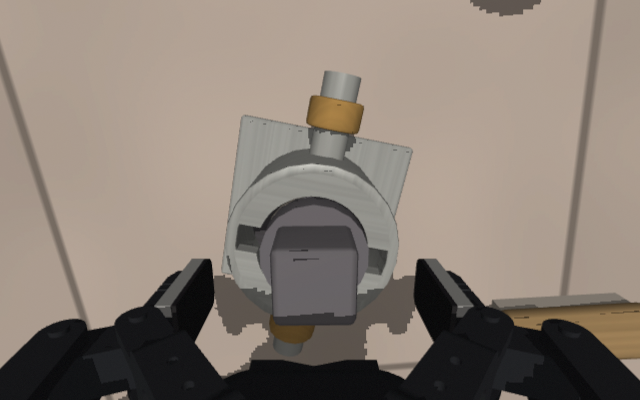

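Top of the cap reads about 0.1037 m, which fits locked (0.104). I'll back the arm off and check from above.

jog_arm(
  motion=[
    {"travel":[-0.015,0,0],"angular":[0,0,0]},
    {"travel":[-0.04,0,0],"angular":[0,0,0]},
    {"travel":[-0.07,0,0],"angular":[0,0,0]},
    {"travel":[-0.1,0,0],"angular":[0,0,0]},
    {"travel":[-0.13,0,0],"angular":[0,0,0]},
    {"travel":[-0.16,0,0],"angular":[0,0,0]},
    {"travel":[-0.16,0,0],"angular":[0,0,0]},
    {"travel":[-0.16,0,0],"angular":[0,0,0]},
    {"travel":[-0.16,0,0],"angular":[0,0,0]},
  ],
)

```text
clock: 19.33
tcp_pos: [0.5426, 0.1787, 0.2375]
tool_rot: [0.032, 0.706, -0.032, 0.707]
contact_force: [0.2, 0.7, -0.4]
gripper_width: 0.0853
```

```bash
python3 st.py; python3 - <<'E'
from h import *
o=arm.get_obs()
p,d=arm.read_camera("wrist");cv2.imwrite("pics/w12.png",p[:,:,::-1]);P=cloud("wrist",d,o)
c=np.array([.5435,.1796]);r=np.hypot(P[...,0]-c[0],P[...,1]-c[1])
Q=P[(r<.03)&(P[...,2]>.098)&(P[...,2]<.115)];b=cv2.minAreaRect((Q[:,:2]*1000).astype(np.float32));print("top",len(Q),np.median(Q[:,2]),Q.mean(0),b)
A=np.c_[Q[:,:2]-c,np.ones(len(Q))];print("tilt",np.linalg.lstsq(A,Q[:,2],rcond=None)[0])
Q=P[(r<.043)&(r>.03)&(P[...,2]>.05)&(P[...,2]<.07)];print("rim",np.median(Q[:,2]))
cv2.imwrite("pics/o12.png",np.hstack([ortho(p,o,c,.104,.05,.00025),ortho(p,o,c,.064,.05,.00025)])[:,:,::-1])
E
```

```text
19.3333 [0.5426 0.1787 0.2375] Fworld [ 0.24  0.68 -0.42] Ftool [0.42 0.7  0.18] T [0.04  0.005 0.037] yaw -5.19 0.0853
top 1573 0.10338975408158105 [0.54434254 0.18082469 0.10325146] ((544.0639038085938, 180.03370666503906), (33.76515579223633, 33.5357780456543), 85.8147964477539)
tilt [-0.00078086 -0.01852758  0.10327481]
rim 0.06347270610047456
```

View pics/o12.png

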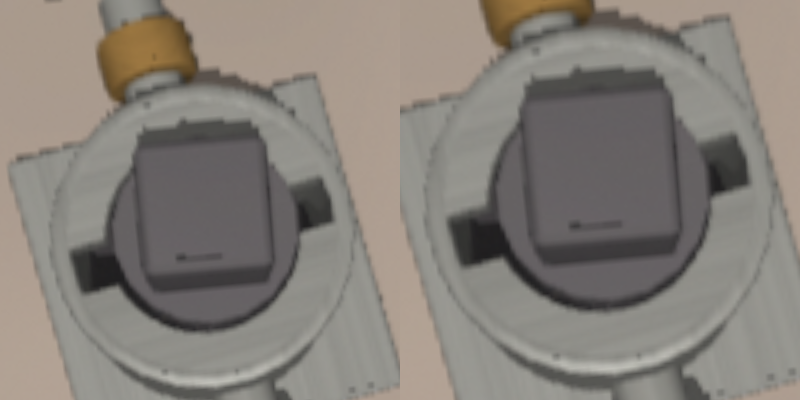

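Cap top is 39.9 mm above the rim, so its underside is 10.1 mm below it: locked. It is turned about 79° and close to the axis, with the arm clear. Handing in.

```bash
python3 - <<'E'
from bench import arm
print(arm.job_done())
E
```

```text
the job is handed in; nothing more can be done
None
```

The grey cap is back on the housing and my last measurements show it locked. I handed the job in at about 19.4 s of the 72 s allowed; no verdict is reported.

- **What I did:** I gripped the cap by its square grip, lined its lugs up with the slots by wrist camera and pushed it down to about 15 mm below the rim. I then turned it clockwise in small steps. At about 79.6° the torque jumped from 0.08 to 0.36 N m, which I took as the stop. I let the spring lift it most of the way, opened the fingers and backed the arm off.
- **Final checks:** The underside is 10.1 mm below the rim (10 mm is locked), and the cap is turned about 79° (1.38 rad) from the slots. It is within about 1 mm of the axis, and the arm is clear of everything.
- **Forces:** The highest net wrist-force reading was about 11 N. This does not directly measure the cap-to-housing sum limited to 30 N, and I only read it between moves.
- **Less certain:**
    - A plane fitted to the cap's top suggested about 0.02 rad of tilt, within camera error and below the 0.08 limit.
    - Wrist-camera positions disagreed by about 1 mm between heights, so I corrected the centring by side force during the turn.
    - I did not re-measure the toiletries at the end; the arm was never sent near them.

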